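# Scoop the round bead from the drying tray into the bowl

## Robot

A 6-joint arm with a two-finger parallel gripper is mounted at the origin on the work surface. World frame = base frame: x ahead of the robot, y to its left, z up, the work surface at z = 0. Lengths are in mm, angles in rad, forces in N, time in s.
With the tool pointing down it reaches from about 325 to 900 mm from the base axis. Payload 3.5 kg.
Tool frame: the origin (TCP) lies at the very end of the fingers, on their centre line; the grasp point (between the pads) lies 19 mm behind it; z points along the fingers, y is the line along which they close (so a half turn about z gives the same grasp; the last joint's range is limited). The gripper opens to 85 mm and grips with 20 to 120 N. Pads are 22 mm wide; open, the fingers measure 114 mm over their backs; the gripper's body (76 mm by 85 mm) begins 54 mm behind the grasp point. The pads swing forward as they close: fully open they stand 13 mm farther back than shut.
Start: joints at [-0.103, 0.276, -0.026, 1.268, 0, 1.467], TCP at [624.997, -0.01, 231.313] pointing down, gripper open.
Joint ranges: [-3.12, 3.12], [-0.85, 1.88], [-1.08, 1.24], [-1.95, 2.15], [-1.57, 1.53], [-3.14, 3.14]. Speed limits (rad/s): [2.57, 2.57, 3.14, 3.14, 3.14, 3.14].

## Interface

Orientations are given as a rotation vector (axis times angle).
In Python, from bench import arm gives the robot as it stands. The module is installed in compiled form; this text tells all that it offers.
- The arm moves only by the tool play_rows, never from a script. Its argument "steps" is a list of rows, each a list of 4 numbers: the shift along the tool's x, y, z in cm, then the turn about the tool's z in rad. In form: [[tx, ty, tz, turn], ...]. A call has 1 to 12 rows; each row shifts and turns the commanded pose from where the row before left it, along the tool's axes as they then stand; what a row does not reach is not made up. A row lasts 1/8 s, in which the tool goes at most 62.5 mm and 10.7 degrees, less where a joint would pass 70% of its speed; a pose out of reach is approached as far as the arm can. A call with a gripper value outside its range is refused whole. "gripper" is the closure, from -1 (fully open) to 1 (shut), set as the call begins (left out, the last holds). The fingers move at their own pace and stop on an object; "newtons" is the grip in N (left out, the last holds). Time passes only in rows, so rows that do not move let the fingers close. It gives the time, the measured TCP pose, the force, the opening and the grip force at its end, in the units of the state.
- arm.state(): the state, without advancing time (a new reading comes with each control period).
- arm.get_image(name): name is "scene" or "side" or "wrist"; returns (picture, depth): 420x560x3 uint8, blue, green, red; 420x560 float32, mm along the optical axis (not along the pixel's ray), 0 where there is no reading.
- arm.camera_params(name): a dict with "K" (3x3 intrinsics, pixels), "pose" (4x4, takes a point from camera to world coordinates). Camera axes: x right, y down, z forward; pixel columns grow to the right and rows downward; lengths in mm; the calibration is good to about 2 mm. A picture is of the moment at which its call begins: read the wrist's pose just before it. camera_params takes no time and is no camera call; for the wrist camera it gives the pose at the moment of the call.
- arm.job_done(): hands the job in; it is judged then, once.
The state is a dict: "time": time; "joint_positions": joint angles; "qvel": joint speeds; "effort": joint torques, N m; "eef_pos": TCP position; "tool_rot": TCP orientation; "wrist_force": force on the tool from outside, world axes, zero at the start; "moment": the same for the moment, N m; "width": finger opening in mm; "finger_force": force on a finger pad.
Only numpy, scipy, OpenCV 4.12 (cv2) and the standard library are available. Lean on these libraries where they do the work, as an engineer would, in place of code of your own. Each camera call takes 0.05 s, during which the arm holds its last target. There are 200 camera calls.

## Task

Take the small bead scoop by its upright handle, scoop the round clay bead out of its lane in the drying tray, and tip it from the scoop into the terracotta bowl; do not touch the bead with the gripper. Then stand the empty scoop upright on the bench itself and let go.

Things in the scene. Friction and masses are not known exactly. Their poses are not given: they have to be found in the camera images.
- scoop: Self-standing bead scoop, 0.12 kg. Origin: underside, below the handle; z up, open mouth to -x. Upright wooden handle 16 x 16 mm on the axis, top at z = 124; grip near z = 100. Foot x = -47 (lip) to +25, 49 mm wide at the mouth. One-bead pocket: x = -10 to -40, y within 16, floor z = 2, walls to z = 18; at the mouth a ramp up to a 4 mm sill. It spills if its mouth is tipped down over 40 degrees.
- bead: The only ball in the tray: smooth white clay, 26 mm across, about 20 g; origin at its centre. It rolls easily. It lies in one lane, 50 to 85 mm from the -x end wall; the other lanes hold a pointed drop and a flat-ended drum. Pressed to the end wall by the scoop slid along the floor, it climbs the ramp into the pocket and rests there near x = -28, z = 15 mm of the scoop while that is kept level.
- tray: Wooden drying tray, fixed to the bench. Origin: centre of its underside; 210 mm in x, 236 in y, rims 30 mm high. Three lanes run along x, their middles at y = -77, 0 and +77 mm, each 70 mm wide and 194 mm long inside (upright end walls at x = -97 and +97). Lane floor 8 mm above the underside; partitions 6 mm thick.
- bowl: Terracotta bowl, 110 mm across the rim, 42 mm high, loose on the bench, about 0.35 kg. Origin: centre of its underside.
Not all that is in view belongs to the job. There is more than one size of the scoop; the one meant has the size given above.

How it is judged (in metres and radians):
On the way:
1. the bead lies in the scoop's pocket and is carried clear of the tray (bead centre more than 60 mm above the bench) (x of bead in the frame of scoop between -0.042 and -0.016 m and y of bead in the frame of scoop between -0.012 and 0.012 m and z of bead in the frame of scoop between 0.008 and 0.024 m and height (world z) of bead above 0.06 m), for 0.3 s.
At the end, for the whole second after the job is handed in: The bead rests inside the bowl (centre within 40 mm of the bowl's axis and lower than 40 mm above the bowl's underside), the bowl stands upright (within 10 degrees) on the bench, and the scoop stands upright (within 10 degrees) on the bench itself, released and at rest (horizontal distance between bead and bowl below 0.04 m and z of bead in the frame of bowl below 0.04 m and linear speed of each of bead, scoop below 0.03 m/s and angle between each of bowl, scoop's own z axis and vertical below 0.17 rad and height (world z) of each of bowl, scoop below 0.006 m); the robot touches nothing.
It fails at once if the gripper touches the bead (contact force between the fingers and bead above 0.3 N).
It also fails if it takes over 67 s, if anything falls off the work surface, if the arm or the gripper's body presses on something with over 40 N, if the wrist force passes 120 N, or if a joint passes its speed limit or range.

## Working session

There is one attempt and no reset: what is moved stays moved. The work goes in short steps, Python scripts to look and compute and a tool call to move; the robot and the scene stay as the last step left them, time stands still between calls to the robot, and variables do not carry over. Pictures are saved under pics/ and viewed, at most 10 in all, crops included, and the job is handed in when it is done.

Besides the shell and the picture viewer there is one more tool, called after ">>>" as a command line: name --pt "numbers of a row" for each row, then --argument value for the rest. play_rows: Moves the arm, as the interface text tells. Its arguments: {"type":"object","properties":{"steps":{"type":"array","items":{"type":"array","items":{"type":"number"}}},"gripper":{"type":"number"},"newtons":{"type":"number"}},"required":["steps"]}

```bash
mkdir -p pics; cat > h.py <<'E'
import numpy as np, cv2
from bench import arm
from scipy.spatial.transform import Rotation as R
def grab(n):
    P=arm.camera_params(n); im,d=arm.get_image(n)
    np.savez(f'{n}.npz',im=im,d=d,K=P['K'],T=P['pose']); return im,d,P
def world(n):
    f=np.load(f'{n}.npz'); d=f['d']; K=f['K']; v,u=np.mgrid[:420,:560]
    c=np.stack([(u-K[0,2])/K[0,0]*d,(v-K[1,2])/K[1,1]*d,d,np.ones_like(d)],-1)
    return (c@np.array(f['T']).T)[...,:3],f['im'],d
E
python3 - <<'E'
from h import *
for n in('scene','side'):
    im,d,P=grab(n); cv2.imwrite(f'pics/{n}0.png',im); print(n,np.round(P['pose'],2).tolist(),P['K'][0,0])
s=arm.state();print(s['time'],s['tool_rot'],s['width'])
E
```

```text
scene [[-0.16, 0.69, -0.71, 1077.55], [0.99, 0.1, -0.13, 16.61], [-0.02, -0.72, -0.7, 517.72], [0.0, 0.0, 0.0, 1.0]] 395.000278130481
side [[-0.9, -0.22, 0.39, 274.7], [-0.45, 0.49, -0.75, 530.28], [-0.02, -0.85, -0.53, 484.77], [0.0, 0.0, 0.0, 1.0]] 459.825109539013
0.1 [-2.22028203e+00 -2.22031601e+00  2.05287587e-03] 85.10303459234542
```

View pics/scene0.png

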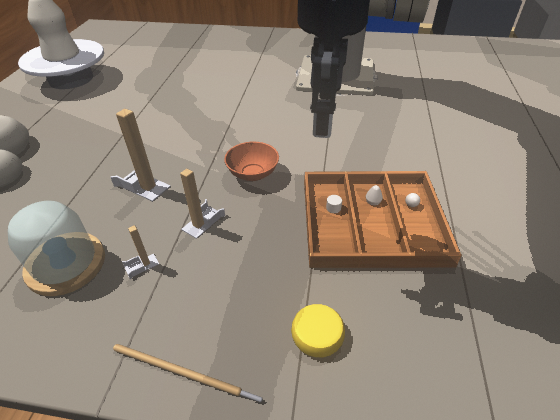

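View pics/side0.png

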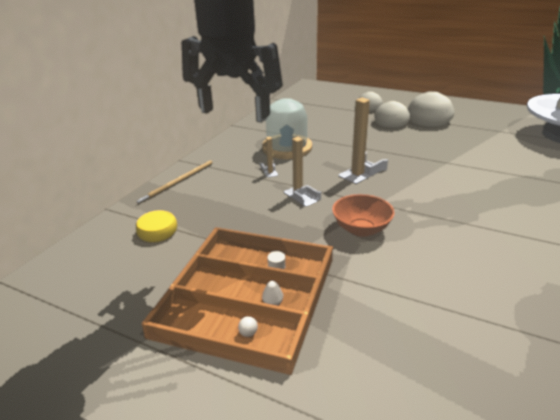

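Scene view: three candidate scoops, with handle tops at (127,113) large, (187,173) medium and (134,230) small. The bead is at (413,200) in the +y lane, the bowl at (252,162) and the tray at about (378,218). Next I'll measure handle heights and the rest from both depth views.

```bash
cat > m.py <<'E'
from h import *
def box(n,lo,hi):
    W,im,d=world(n); m=(d>0)&np.all((W>lo)&(W<hi),-1); return W[m],im[m]
W,im,d=world('scene')
for nm,(u,v) in dict(L=(127,113),M=(187,173),S=(134,230),bead=(413,200)).items():
    a=W[v-6:v+12,u-7:u+8].reshape(-1,3); t=a[a[:,2].argsort()][-20:]
    print(nm,np.median(t,0).round(),a[:,2].max().round(1))
W2,im2,_=world('side')
for nm,(u,v) in dict(L=(361,101),M=(297,141),S=(268,140),bead=(248,326)).items():
    a=W2[v-5:v+10,u-6:u+7].reshape(-1,3); t=a[a[:,2].argsort()][-20:]
    print('side',nm,np.median(t,0).round(),a[:,2].max().round(1))
# tray rim corners: pixels (scene) orange with z 25..35
for n in('scene','side'):
    W,im,d=world(n); h=cv2.cvtColor(im,cv2.COLOR_BGR2HSV)
    red=(d>0)&(h[...,1]>130)&(h[...,0]<18)&(W[...,0]<900)
    t=red&(W[...,2]>26)&(W[...,2]<33)&(W[...,1]>-20)
    p=W[t]; print(n,'tray',cv2.minAreaRect(p[:,:2].astype(np.float32)),p[:,2].mean())
    b=red&(W[...,2]>36)&(W[...,2]<48)&(W[...,1]<-20)&(W[...,1]>-200)&(W[...,0]<560)
    p=W[b]; 
    if len(p)>5: print('bowl',cv2.minEnclosingCircle(p[:,:2].astype(np.float32)),len(p),p[:,2].max())
    # white balls
    w=(d>0)&(h[...,1]<60)&(h[...,2]>120)&(W[...,2]>12)&(W[...,2]<50)&(W[...,1]>0)&(W[...,0]>350)&(W[...,0]<700)
    k,l,s,c=cv2.connectedComponentsWithStats(w.astype(np.uint8))
    for i in range(1,k):
        if s[i,4]>25: print('white',c[i].round(),W[l==i].mean(0).round(1),W[l==i][:,2].max().round(1),s[i,4])
im=cv2.imread('pics/scene0.png')
cv2.imwrite('pics/crop.png',cv2.resize(im[95:285,100:290],None,fx=3.1,fy=3.1,interpolation=cv2.INTER_CUBIC))
E
python3 m.py
```

```text
L [ 540. -337.  172.] 517.7
M [ 625. -212.  125.] 517.7
S [ 719. -270.   87.] 87.4
bead [523. 166.  34.] 517.7
side L [ 540. -340.  174.] 174.6
side M [ 622. -210.  126.] 127.3
side S [ 717. -266.   87.] 484.8
side bead [521. 169.  35.] 35.8
scene tray ((564.5025634765625, 95.67147827148438), (210.2052001953125, 235.98919677734375), 9.264516830444336) 30.26708837978415
bowl ((464.44903564453125, -145.74508666992188), 54.88309097290039) 189 44.15409895328145
white [374. 194.] [527.7  96.2  30.8] 46.1 215
white [413. 199.] [527.  164.5  28.5] 35.5 142
white [334. 202.] [555.1  25.9  26.9] 33.1 201
side tray ((563.0465698242188, 97.46644592285156), (207.6546173095703, 233.74659729003906), 8.95235824584961) 30.513817013962704
bowl ((464.2703552246094, -142.52760314941406), 53.87427520751953) 210 46.51116088586508
white [275. 258.] [549.8  28.   30.4] 33.8 202
white [272. 293.] [516.3 103.2  32. ] 48.2 333
white [247. 325.] [518.8 170.   29.8] 37.1 262
```

View pics/crop.png

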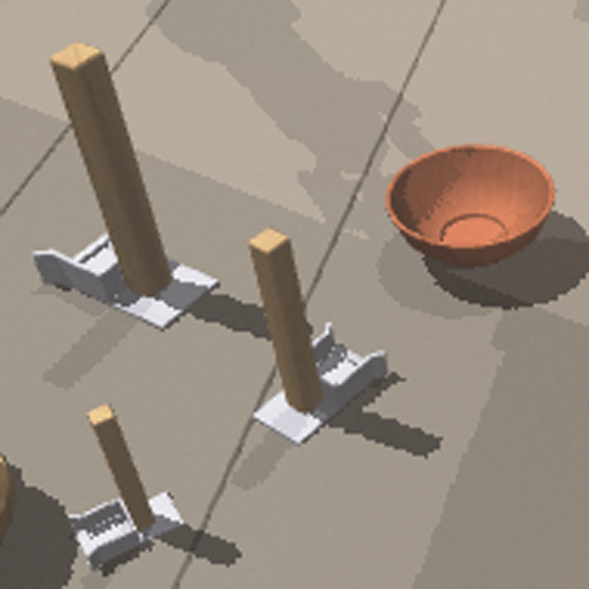

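The crop shows all three scoops. Handle tops measure 173 mm for the large, 125 mm for the medium and 87 mm for the small. The medium one (scene pixel 187,173) matches the 124 mm given, so it is the one meant; its mouth faces up-right in the image. Next: its yaw, and the path in tool axes.

```bash
cat > m2.py <<'E'
from h import *
for n in('scene','side'):
    W,im,d=world(n); s=(d>0)&(np.hypot(W[...,0]-623,W[...,1]+211)<75)
    hp=W[s&(W[...,2]>60)&(W[...,2]<118)]; t=W[s&(W[...,2]>121)&(W[...,2]<130)]
    h=cv2.cvtColor(im,cv2.COLOR_BGR2HSV)
    f=W[s&(W[...,2]>3)&(W[...,2]<24)&(h[...,1]<45)&(h[...,2]>110)]
    r=cv2.minAreaRect(f[:,:2].astype(np.float32))
    print(n,'handle',hp.mean(0).round(1),'top',t.mean(0).round(1),len(t),'foot',r,f[:,:2].mean(0).round(1),len(f))
E
python3 m2.py
```

```text
scene handle [ 627.9 -208.1   89.9] top [ 624.4 -209.7  124. ] 74 foot ((640.3795166015625, -203.0298309326172), (76.8182601928711, 118.06953430175781), 61.364253997802734) [ 611.4 -203.6] 145
side handle [ 621.5 -206.5   88.8] top [ 622.4 -208.4  125. ] 46 foot ((622.5088500976562, -207.40914916992188), (143.81719970703125, 142.23123168945312), 30.353862762451172) [ 613.6 -207.6] 607
```

>>> play_rows --pt "-2 0 0 0" --pt "-4 0 0 0" --pt "-6 0 0 0" --pt "-6 0 0 0" --gripper -1

```text
time: 0.6
eef_pos: [624.6, -182.5, 231.2]
tool_rot: [2.221, 2.222, -0.001]
wrist_force: [0.0, -0.8, 0.7]
width: 85.6
finger_force: 0.0
```

```bash
python3 -c "
from h import *
s=arm.state();print(s['time'],s['eef_pos'],s['qvel'],s['joint_positions'])
im,d,P=grab('wrist');cv2.imwrite('pics/w1.png',im);s=arm.state();print(s['time'],s['eef_pos'],s['qvel'],np.round(P['pose'],2).tolist())"
```

```text
0.6 [ 624.58164967 -182.54599907  231.18034739] [-0.71612377  0.20688573  0.27788263  0.06610331  0.00266088 -0.70020483] [-3.83435601e-01  3.21912254e-01  3.43736913e-02  1.28311533e+00
 -4.42652835e-04  1.18708894e+00]
0.65 [ 624.70468872 -190.61237598  230.96444708] [ 0.05435325 -0.01462962 -0.02266208  0.00948203  0.04543236  0.12723164] [[1.0, 0.0, -0.0, 625.65], [0.0, -0.95, -0.3, -104.43], [-0.0, 0.3, -0.95, 374.47], [0.0, 0.0, 0.0, 1.0]]
```

View pics/w1.png

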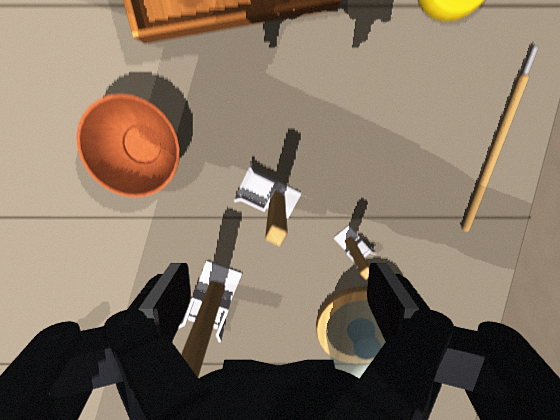

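```bash
cat > m3.py <<'E'
from h import *
W,im,d=world('wrist'); s=(d>0)&(np.hypot(W[...,0]-623,W[...,1]+211)<70)
t=W[s&(W[...,2]>119)&(W[...,2]<131)]
print('top',cv2.minAreaRect(t[:,:2].astype(np.float32)),t.mean(0).round(1),len(t))
k=s&(W[...,2]>-3)&(W[...,2]<28); h=cv2.cvtColor(im,cv2.COLOR_BGR2HSV)
print('floor z',np.median(W[s][:,2]))
for lo,hi in((2,6),(6,20),(10,20)):
    f=W[s&(W[...,2]>lo)&(W[...,2]<hi)]
    if len(f)>5: print(lo,hi,len(f),f.mean(0).round(1),cv2.minAreaRect(f[:,:2].astype(np.float32)))
E
python3 m3.py
```

```text
top ((623.6817016601562, -209.42323303222656), (16.1308536529541, 16.040206909179688), 64.27284240722656) [ 623.6 -208.4  124.1] 330
floor z 301.3274694184192
2 6 1209 [ 612.3 -200.8    2.9] ((621.3804931640625, -208.77224731445312), (134.23895263671875, 133.2509002685547), 35.17514419555664)
6 20 400 [ 603.4 -199.4   15.3] ((605.1943359375, -200.8278045654297), (46.520633697509766, 52.97361373901367), 63.122230529785156)
10 20 331 [ 603.2 -199.6   16.8] ((605.1943359375, -200.8278045654297), (46.520633697509766, 52.97361373901367), 63.122230529785156)
```

Wrist view: the chosen scoop's handle top is at (277,236), with its pocket at (262,187) facing the bowl at (128,145). Handle centre is (623.7, -209.4), top z = 124.1 and yaw -25.7°. Turn, descend to TCP z = 81, and grip.

>>> play_rows --pt "-1.5 -0.13 0 0" --pt "-1.44 0 0 0.112" --pt "0 0 2 0.112" --pt "0 0 2 0.112" --pt "0 0 2 0.113" --pt "0 0 2 0" --pt "0 0 2 0" --pt "0 0 2 0" --pt "0 0 1.5 0" --pt "0 0 1 0" --pt "0 0 0.5 0" --pt "0 0 0 0"

```text
time: 2.15
eef_pos: [623.7, -209.4, 81.3]
tool_rot: [-2.66, -1.671, 0.0]
wrist_force: [-0.1, 1.0, 0.9]
width: 85.6
finger_force: 0.0
```

>>> play_rows --pt "0 0 0 0" --pt "0 0 0 0" --pt "0 0 0 0" --pt "0 0 0 0" --pt "0 0 0 0" --pt "0 0 0 0" --pt "0 0 0 0" --pt "0 0 0 0" --gripper 1 --newtons 60

```text
time: 3.15
eef_pos: [623.8, -209.4, 81.5]
tool_rot: [2.66, 1.671, 0.0]
wrist_force: [-0.7, -0.4, 2.1]
width: 15.1
finger_force: 59.0
```

>>> play_rows --pt "0 0 -1 0" --pt "0 0 -2 0" --pt "0 0 -3 -0.15" --pt "0 0 -2 -0.15" --pt "0 0 -1 -0.15" --pt "0 0 0 -0.157" --pt "0 0 0 0"

```text
time: 4.03
eef_pos: [624.2, -209.6, 172.9]
tool_rot: [2.04, 2.386, 0.001]
wrist_force: [-0.5, 0.9, -1.2]
width: 15.5
finger_force: 58.7
```

>>> play_rows --pt "1.5 0.2 0 0" --pt "3 0.4 0 0" --pt "4 0.5 0 0" --pt "4 0.5 0 0" --pt "4 0.5 0 0" --pt "4 0.5 0 0" --pt "4 0.5 0 0" --pt "4 0.5 0 0" --pt "4 0.5 0 0" --pt "3.5 0.5 0 0" --pt "2 0.33 0 0" --pt "0.85 0 0 0"

```text
time: 5.52
eef_pos: [610.9, 183.1, 171.2]
tool_rot: [2.038, 2.39, -0.001]
wrist_force: [-0.0, 0.4, 0.0]
width: 15.2
finger_force: 58.7
```

```bash
cat > m4.py <<'E'
from h import *
import sys
tag=sys.argv[1]
print(arm.state()['eef_pos'])
for n in('wrist','scene'):
    im,d,P=grab(n); cv2.imwrite(f'pics/{n}_{tag}.png',im)
    W,im,d=world(n); h=cv2.cvtColor(im,cv2.COLOR_BGR2HSV)
    red=(d>0)&(h[...,1]>130)&(h[...,0]<18)&(W[...,2]>26)&(W[...,2]<33)&(W[...,1]>-20)&(W[...,0]<750)
    p=W[red]; print(n,'tray',cv2.minAreaRect(p[:,:2].astype(np.float32)),p[:,2].mean())
    w=(d>0)&(h[...,1]<60)&(h[...,2]>110)&(W[...,2]>12)&(W[...,2]<40)&(W[...,1]>140)&(W[...,0]>440)&(W[...,0]<600)
    k,l,s,c=cv2.connectedComponentsWithStats(w.astype(np.uint8))
    for i in range(1,k):
        if s[i,4]>30: 
            p=W[l==i]; print('white',c[i].round(),p.mean(0).round(1),p[:,2].max().round(1),cv2.minEnclosingCircle(p[:,:2].astype(np.float32)))
im=cv2.imread(f'pics/wrist_{tag}.png')
E
python3 m4.py a
```

```text
[610.89023665 183.14132325 171.23997866]
wrist tray ((564.9114990234375, 97.41033935546875), (209.95294189453125, 235.9116668701172), 8.719038963317871) 30.121813495339968
white [186. 193.] [524.4 170.   30.2] 35.4 ((522.8177490234375, 167.60044860839844), 12.630131721496582)
scene tray ((564.1735229492188, 95.50950622558594), (210.08981323242188, 234.78201293945312), 8.67340087890625) 30.272473862272843
white [413. 199.] [527.2 164.5  28.2] 35.0 ((523.955078125, 164.9252166748047), 12.258344650268555)
```

View pics/wrist_a.png

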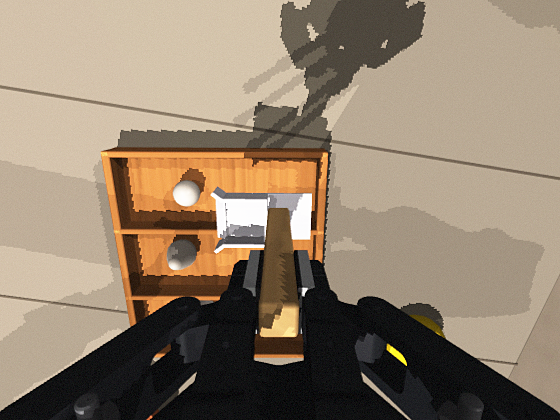

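Wrist view: the scoop, mouth left at (220,222), hovers over the +y lane, with the bead at (186,193) ahead of it. Scoop lane y is about 77, x about +59, and the bead is at x ≈ -30. Lower it.

>>> play_rows --pt "0 0 1 0" --pt "0 0 2 0" --pt "0 0 2 0" --pt "0 0 1.5 0" --pt "0 0 0.8 0" --pt "0 0 0.5 0" --pt "0 0 0.2 0" --pt "0 0 0 0"

```text
time: 6.62
eef_pos: [611.6, 182.1, 91.7]
tool_rot: [2.039, 2.389, 0.001]
wrist_force: [0.3, 0.7, -0.9]
width: 15.4
finger_force: 58.6
```

>>> play_rows --pt "0 0 0.1 0" --pt "0 0 0.05 0" --pt "0 0 0 0"

```text
time: 7.0
eef_pos: [611.3, 182.0, 89.9]
tool_rot: [2.039, 2.39, 0.0]
wrist_force: [0.4, -0.1, -1.5]
width: 15.1
finger_force: 58.6
```

>>> play_rows --pt "0 0 0.05 0" --pt "0 0 0 0"

```text
time: 7.25
eef_pos: [611.3, 182.1, 89.5]
tool_rot: [2.039, 2.39, 0.0]
wrist_force: [0.2, 0.9, -0.4]
width: 15.2
finger_force: 58.9
```

>>> play_rows --pt "0 0 0.05 0" --pt "0 0 0 0"

```text
time: 7.5
eef_pos: [611.4, 182.0, 89.5]
tool_rot: [2.039, 2.39, 0.0]
wrist_force: [-1.8, -1.1, 5.2]
width: 15.2
finger_force: 59.4
```

>>> play_rows --pt "0 -0.5 0 0" --pt "0 -0.8 0 0" --pt "0 -0.8 0 0" --pt "0 -0.8 0 0" --pt "0 -0.6 0 0" --pt "0 -0.6 0 0" --pt "0 -0.6 0 0" --pt "0 -0.6 0 0" --pt "0 -0.6 0 0" --pt "0 -0.6 0 0" --pt "0 -0.5 0 0" --pt "0 0 0 0"

```text
time: 9.0
eef_pos: [541.8, 171.0, 89.4]
tool_rot: [2.039, 2.39, 0.001]
wrist_force: [0.6, 0.5, 7.4]
width: 15.2
finger_force: 60.2
```

>>> play_rows --pt "0 -0.4 0 0" --pt "0 -0.4 0 0" --pt "0 -0.4 0 0" --pt "0 -0.4 0 0" --pt "0 -0.4 0 0" --pt "0 -0.3 0 0" --pt "0 -0.3 0 0" --pt "0 0 0 0"

```text
time: 10.0
eef_pos: [516.9, 167.0, 89.4]
tool_rot: [2.039, 2.389, 0.002]
wrist_force: [2.4, 1.1, 6.9]
width: 15.3
finger_force: 60.0
```

>>> play_rows --pt "0 -0.3 0 0" --pt "0 -0.3 0 0" --pt "0 -0.3 0 0" --pt "0 -0.2 0 0" --pt "0 0 0 0" --pt "0 0 0 0"

```text
time: 10.75
eef_pos: [505.8, 165.4, 89.4]
tool_rot: [2.039, 2.39, 0.002]
wrist_force: [1.1, 0.8, 7.6]
width: 15.1
finger_force: 60.1
```

```bash
cat > b.py <<'E'
from h import *
s=arm.state(); p=np.array(s['eef_pos']); M=R.from_rotvec(s['tool_rot']).as_matrix()
ax=M[:,1]  # scoop x axis
ay=np.cross([0,0,1],ax); z0=p[2]-81.5
print(s['time'],p.round(1),np.round(s['wrist_force'],1))
for n in('wrist','scene','side'):
    grab(n); W,im,d=world(n); h=cv2.cvtColor(im,cv2.COLOR_BGR2HSV); D=W-p
    X=D@ax;Y=D@ay;Z=W[...,2]-z0
    w=(d>0)&(X>-85)&(X<-8)&(abs(Y)<14)&(Z>20)&(Z<45)&(h[...,1]<110)
    print(n,w.sum(),[np.median(q[w]).round(1) for q in(X,Y,Z)] if w.sum() else '',Z[w].max() if w.sum() else '')
    import sys
    cv2.imwrite(f'pics/{n}_{sys.argv[1]}.png',im)
E
python3 b.py b
```

```text
10.75 [505.8 165.4  89.4] [1.1 0.8 7.6]
wrist 855 [np.float64(-21.2), np.float64(2.1), np.float64(25.4)] 30.94079605409341
scene 39 [np.float64(-21.5), np.float64(-8.3), np.float64(24.3)] 28.08898345986377
side 261 [np.float64(-24.5), np.float64(2.7), np.float64(25.5)] 38.00659954568796
```

Bead top is at about z = 28 in the scoop frame and x ≈ -24, so it is in the pocket. Lift gently and check.

>>> play_rows --pt "0 0 -0.3 0" --pt "0 0 -0.8 0" --pt "0 0 -1.2 0" --pt "0 0 -1.5 0" --pt "0 0 -1.5 0" --pt "0 0 -1.5 0" --pt "0 0 -1.2 0" --pt "0 0 -0.8 0" --pt "0 0 -0.4 0" --pt "0 0 0 0" --pt "0 0 0 0"

```text
time: 12.28
eef_pos: [505.2, 165.1, 180.3]
tool_rot: [-2.039, -2.389, 0.001]
wrist_force: [-0.5, 0.2, -0.1]
width: 15.1
finger_force: 59.0
```

```bash
python3 b.py c; python3 - <<'E'
import cv2,numpy as np
a=cv2.imread('pics/wrist_c.png')[100:310,180:400];b=cv2.imread('pics/side_c.png')[190:400,150:370]
cv2.imwrite('pics/both.png',cv2.resize(np.hstack([a,b]),None,fx=1.8,fy=1.8))
E
```

```text
12.275 [505.2 165.1 180.3] [-0.5  0.2 -0.1]
wrist 857 [np.float64(-23.1), np.float64(2.2), np.float64(25.3)] 29.75207790255405
scene 48 [np.float64(-22.1), np.float64(-8.4), np.float64(24.2)] 29.94077314364256
side 264 [np.float64(-26.0), np.float64(2.6), np.float64(25.3)] 41.07897808265443
```

View pics/both.png

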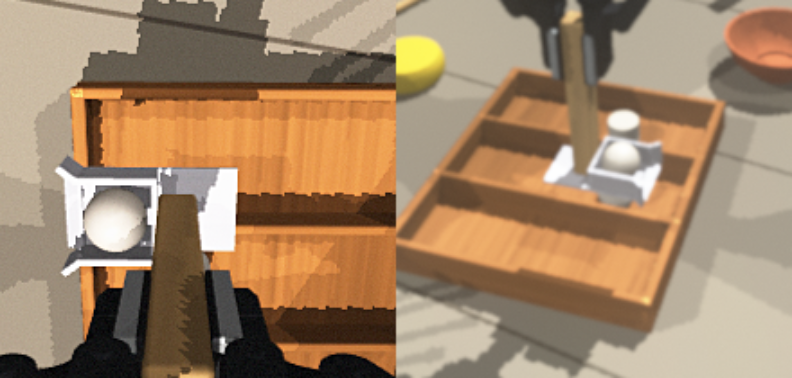

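Both views show the bead at (115,220) left and (620,157) right, sitting in the pocket, with the scoop level and clear of the tray. The tool cannot tilt with these rows, so I'll empty the scoop over the bowl with a brisk stop and reverse towards the mouth. The sill is only about 2 mm above the pocket floor. First, turn the mouth towards -y, where joint 1 does the moving.

>>> play_rows --pt "0 0 0 -0.05" --pt "0 0 0 -0.1" --pt "0 0 0 -0.15" --pt "0 0 0 -0.15" --pt "0 0 0 -0.15" --pt "0 0 0 -0.15" --pt "0 0 0 -0.15" --pt "0 0 0 -0.15" --pt "0 0 0 -0.15" --pt "0 0 0 -0.15" --pt "0 0 0 -0.06" --pt "0 0 0 0"

```text
time: 13.92
eef_pos: [505.4, 165.1, 180.5]
tool_rot: [-0.006, -3.141, 0.0]
wrist_force: [0.4, -0.3, -1.3]
width: 15.3
finger_force: 59.1
```

>>> play_rows --pt "0.2 -0.4 0 0" --pt "0.4 -0.8 0 0" --pt "0.5 -1.2 0 0" --pt "0.6 -1.4 0 0" --pt "0.6 -1.4 0 0" --pt "0.6 -1.4 0 0" --pt "0.5 -1.2 0 0" --pt "0.3 -0.9 0 0" --pt "0.2 -0.6 0 0" --pt "0.2 -0.3 0 0" --pt "0 -0.1 0 0" --pt "0 0 0 0"

```text
time: 15.42
eef_pos: [464.5, 68.4, 180.8]
tool_rot: [0.004, 3.141, 0.0]
wrist_force: [-0.1, 0.3, -1.1]
width: 15.2
finger_force: 59.0
```

```bash
python3 b.py d; python3 - <<'E'
from h import *
for n in('scene','side','wrist'):
    W,im,d=world(n); h=cv2.cvtColor(im,cv2.COLOR_BGR2HSV)
    b=(d>0)&(h[...,1]>130)&(h[...,0]<18)&(W[...,2]>36)&(W[...,2]<48)&(W[...,1]<-60)&(W[...,1]>-220)&(W[...,0]<560)
    p=W[b]
    if len(p)>5: print(n,'bowl',cv2.minEnclosingCircle(p[:,:2].astype(np.float32)),len(p),p[:,2].max())
E
```

```text
15.425 [464.5  68.4 180.8] [-0.1  0.3 -1.1]
wrist 855 [np.float64(-24.7), np.float64(1.0), np.float64(25.6)] 29.99249990276016
scene 108 [np.float64(-25.6), np.float64(-6.1), np.float64(24.8)] 43.07138204663667
side 98 [np.float64(-23.3), np.float64(5.1), np.float64(25.5)] 30.353939980393278
scene bowl ((464.650146484375, -144.0901641845703), 54.47629928588867) 200 44.6834969874875
side bowl ((464.69512939453125, -143.525146484375), 54.71683883666992) 272 46.6466851590813
wrist bowl ((464.9561462402344, -142.94517517089844), 55.31917190551758) 2399 44.5422792966549
```

>>> play_rows --pt "0 0 0.5 0" --pt "0 0 1 0" --pt "0 0 1.2 0" --pt "0 0 1 0" --pt "0 0 0.5 0" --pt "0 0 0.2 0" --pt "0 0 0 0" --pt "0 0 0 0" --newtons 90

```text
time: 16.58
eef_pos: [464.7, 68.3, 137.2]
tool_rot: [0.004, 3.141, 0.0]
wrist_force: [1.0, -0.9, -1.0]
width: 15.1
finger_force: 87.6
```

>>> play_rows --pt "0 -2 0 0" --pt "0 -4 0 0" --pt "0 -5 0 0" --pt "0 -5 0 0" --pt "0 4 0 0" --pt "0 5 0 0" --pt "0 3 0 0" --pt "0 1 0 0" --pt "0 0 0 0" --pt "0 0 0 0"

```text
time: 17.82
eef_pos: [464.5, 37.6, 136.9]
tool_rot: [0.006, 3.141, -0.001]
wrist_force: [-0.5, -0.4, -1.3]
width: 14.8
finger_force: 88.5
```

```bash
python3 b.py e; python3 - <<'E'
import cv2,numpy as np
a=cv2.imread('pics/scene_e.png')[100:280,200:420];b=cv2.imread('pics/wrist_e.png')[:,:]
cv2.imwrite('pics/both2.png',np.hstack([cv2.resize(a,(440,360)),cv2.resize(b,(360,270)).repeat(1,0) if 0 else cv2.resize(b,(360,360))]))
E
```

```text
17.825 [464.5  37.6 136.9] [-0.5 -0.4 -1.3]
wrist 1 [np.float64(-9.0), np.float64(2.1), np.float64(20.1)] 20.051731189050656
scene 9 [np.float64(-8.4), np.float64(-8.2), np.float64(32.0)] 44.88913831956228
side 4 [np.float64(-9.6), np.float64(7.7), np.float64(24.4)] 32.481097022053405
```

View pics/both2.png

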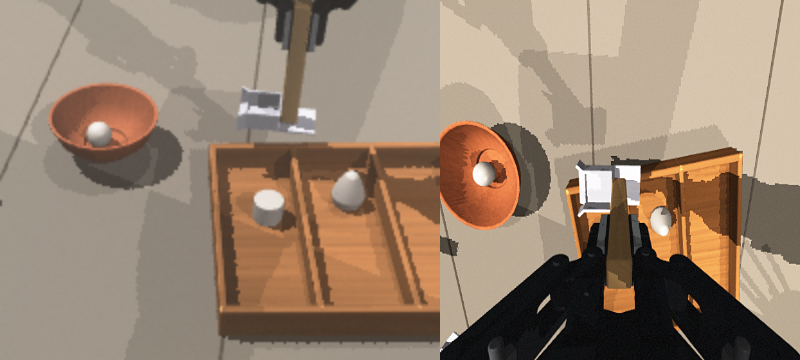

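The bead is in the bowl, at (98,133) left and (484,174) right, and the scoop is empty. Carry the scoop to open bench at about (630,-170).

>>> play_rows --pt "0 0 -1 0" --pt "-1 -1 -1 0" --pt "-2 -2.5 0 0" --pt "-2.5 -3 0 0" --pt "-2.5 -3 0 0" --pt "-2.5 -3 0 0" --pt "-2.5 -3 0 0" --pt "-2 -3 0 0" --pt "-1 -1.6 0 0" --pt "-0.5 -0.7 0 0" --pt "0 0 0 0"

```text
time: 19.35
eef_pos: [628.5, -170.1, 156.8]
tool_rot: [-0.005, -3.141, -0.001]
wrist_force: [-0.3, -0.3, -1.5]
width: 15.0
finger_force: 88.5
```

>>> play_rows --pt "0 0 1 0" --pt "0 0 2 0" --pt "0 0 2 0" --pt "0 0 1.2 0" --pt "0 0 0.6 0" --pt "0 0 0.4 0" --pt "0 0 0.1 0" --pt "0 0 0 0"

```text
time: 20.35
eef_pos: [629.1, -170.4, 84.3]
tool_rot: [0.004, 3.141, -0.001]
wrist_force: [0.2, -0.6, -0.8]
width: 15.0
finger_force: 88.5
```

>>> play_rows --pt "0 0 0.15 0" --pt "0 0 0.1 0" --pt "0 0 0 0" --pt "0 0 0 0"

```text
time: 20.85
eef_pos: [628.8, -170.3, 81.6]
tool_rot: [0.004, 3.141, -0.0]
wrist_force: [-1.4, -0.5, 0.2]
width: 15.1
finger_force: 88.8
```

>>> play_rows --pt "0 0 0.05 0" --pt "0 0 0 0"

```text
time: 21.1
eef_pos: [628.9, -170.4, 81.6]
tool_rot: [0.004, 3.141, -0.001]
wrist_force: [-1.8, 0.1, 4.9]
width: 15.0
finger_force: 89.4
```

Standing on the bench. Open, then lift straight up.

>>> play_rows --pt "0 0 0 0" --pt "0 0 0 0" --pt "0 0 0 0" --pt "0 0 0 0" --pt "0 0 0 0" --pt "0 0 0 0" --pt "0 0 0 0" --pt "0 0 0 0" --gripper -1

```text
time: 22.1
eef_pos: [628.7, -170.2, 80.9]
tool_rot: [0.004, 3.141, -0.0]
wrist_force: [-0.6, -0.4, 0.3]
width: 85.5
finger_force: 0.0
```

>>> play_rows --pt "0 0 -0.5 0" --pt "0 0 -1 0" --pt "0 0 -2 0" --pt "0 0 -3 0" --pt "0 0 -3 0" --pt "0 0 -3 0" --pt "0 0 -2 0" --pt "0 0 -1 0" --pt "0 0 0 0" --pt "0 0 0 0"

```text
time: 23.35
eef_pos: [628.0, -169.9, 234.7]
tool_rot: [-0.004, -3.14, -0.001]
wrist_force: [0.3, -0.4, -0.6]
width: 85.3
finger_force: 0.0
```

```bash
python3 - <<'E'
from h import *
im,d,P=grab('scene'); cv2.imwrite('pics/fin.png',im)
W,im,d=world('scene'); s=(d>0)&(np.hypot(W[...,0]-629,W[...,1]+170)<25)
for lo,hi in((40,60),(90,110),(118,135)):
    p=W[s&(W[...,2]>lo)&(W[...,2]<hi)]; print(lo,p.mean(0).round(1),p[:,2].max(),len(p))
E
```

```text
40 [ 636.3 -169.2   50.1] 59.931300354350014 98
90 [ 636.2 -168.9  100.2] 109.8561971550705 118
118 [ 633.  -170.1  122.9] 126.29025105848757 97
```

View pics/fin.png

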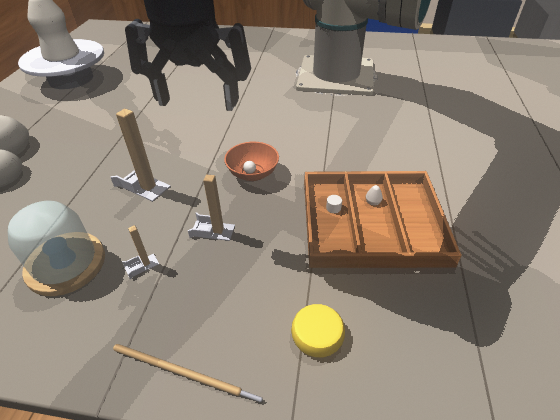

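The scoop stands upright and released, handle top at (211,180); the bead is in the bowl at (249,167), and the gripper is clear.

```bash
python3 -c "
from bench import arm
print(arm.job_done())"
```

```text
the job is handed in; nothing more can be done
None
```

The job is handed in, with no verdict returned: the last picture shows the bead in the bowl and the scoop standing upright and released on the bench; I got the bead out with a quick stop and reverse over the bowl, because the moves cannot tilt the tool.

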